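# Clear the offcuts off the urethane pad, then lift it off the die chest and hold it level

### The arm

A 7-joint arm with a two-finger parallel gripper is mounted at the origin on the work surface. World frame = base frame: x ahead of the robot, y to its left, z up, the work surface at z = 0. Lengths are in m, angles in rad, forces in N, time in s.
With the tool pointing down it reaches from about 0.4 to 0.85 m from the base axis. Payload 4.4 kg.
Tool frame: the origin (TCP) lies at the very end of the fingers, on their centre line; the grasp point (between the pads) lies 19 mm behind it (env.pinch_z is the z of the grasp point in the tool frame, in m); z points along the fingers, y is the line along which they close (so a half turn about z gives the same grasp; the last joint's range is limited). The gripper opens to 94 mm and grips with 3 to 60 N. Pads are 16 mm wide; open, the fingers measure 119 mm over their backs; the gripper's body (75 mm by 177 mm) begins 78 mm behind the grasp point.
Start: joints at [1.187, 0.628, 0.038, 1.517, -0.027, 0.996, -0.02], TCP at [0.203, -0.617, 0.205] pointing down, gripper open.
Joint ranges: [-3.06, 3.06], [-0.37, 2.12], [-1.25, 1.32], [0.18, 2.47], [-1.1, 4.24], [0.23, 1.98], [-2.94, 2.94]. Speed limits (rad/s): [2.57, 2.57, 3.14, 3.14, 3.14, 3.14, 3.14].

### API

Orientations are given as a rotation vector (axis times angle).
In Python, from cell import env gives the robot as it stands.
- The arm moves only by the tool drive_tool, never from a script. Its argument "series" is one flat list of numbers, 5 for each row, row after row: the shift along the tool's x, y, z in cm, then the turn about the tool's z in degrees, then the finger opening in cm, from 0 to 9.4. In form: [x, y, z, spin, grip, x, y, z, spin, grip, ...]. A call has 1 to 12 rows; each row is the pose to reach, as a shift and turn from the pose commanded when the call began, along the tool's axes at that moment; what a row does not reach only later rows make up. A row lasts 1/10 s, in which the tool goes at most 50 mm and 8.59 degrees, less where a joint would pass 70% of its speed; a pose out of reach is approached as far as the arm can. A call with a gripper value outside its range is refused whole. The fingers move at their own pace and stop on an object; "squeeze" is the grip in N (left out, the last holds). Time passes only in rows, so rows that repeat a pose let the fingers close. It gives the time, the measured TCP pose, the force, the opening and the grip force at its end, in the units of the state.
- env.sense(): the state, without advancing time (a new reading comes with each control period).
- env.get_image(name): name is "scene" or "top"; returns a dict with "color" (400x640x3 uint8, blue, green, red), "fx", "fy", "cx", "cy" (pixels), "rvec" (rotation vector, rad) and "tvec" (3), from world to camera coordinates, as OpenCV has them. Camera axes: x right, y down, z forward; pixel columns grow to the right and rows downward; lengths in m; the calibration is good to about 2 mm. A picture is of the moment at which its call begins. There is no depth.
- env.close_job(): hands the job in; it is judged then, once.
The state is a dict: "time_s": time; "qpos": joint angles; "joint_velocities": joint speeds; "joint_efforts": joint torques, N m; "eef_pos": TCP position; "tcp_rot": TCP orientation; "contact_force": force on the tool from outside, world axes, zero at the start; "torque": the same for the moment, N m; "width": finger opening in m; "grasp_force": force on a finger pad.
Only numpy, scipy, OpenCV 4.12 (cv2) and the standard library are available. Lean on these libraries where they do the work, as an engineer would, in place of code of your own. Each camera call takes 0.05 s, during which the arm holds its last target. There are 200 camera calls.

### The job

Two offcuts lie on the orange urethane pad on the die chest: put both in the red scrap bin. Then lift the bare pad about 10 cm clear of the chest lid, never tipping it, and finish while holding it there above the chest, level and still: do not put it down or let go. Leave the other tools where they are.

Things in the scene. Friction and masses are not known exactly. Their poses are not given: they have to be found in the camera images.
- chest: low green steel die chest with a grey lid, closed by a steel latch on its -x face; fixed. 170 mm (its x) x 260 mm (its y), flat lid top 85 mm above its underside and the mat; nothing stands above the lid but the pad and offcuts. Handles and latch stick out up to 20 mm round its sides below the lid. Origin: centre of its underside, z up.
- pad: orange urethane pad, a stiff block 180 mm (its x) x 50 mm (its y) x 35 mm high, about 0.4 kg, evenly weighted, lying loose and flat on the chest lid. Grip it across its 50 mm width at its middle. Origin: centre of its underside, z up; so its top is 35 mm above the origin.
- bar_offcut: bright steel square-bar offcut, 36 mm (its x) x 18 mm (its y) x 18 mm high, about 80 g, lying loose on the pad towards one end. Origin: centre of its underside, z up.
- channel_offcut: blue-painted steel U-channel offcut lying open side down, 36 mm (its x) x 26 mm (its y) x 20 mm high, 4 mm walls, about 50 g, loose on the pad towards the other end. Origin: centre of its underside, z up.
- bin: red open-topped scrap bin standing on the mat left or right of the chest, fixed; outside 200 mm (its x) x 160 mm (its y) x 85 mm high, walls and floor 4 mm. Origin: centre of its underside, z up.
- vee_die: dark steel vee die block, 120 x 100 mm, 55 mm high, stands on the mat on the other side of the chest from the scrap bin. Bystander: leave it alone. Origin: centre of its underside
- punch: bright steel gooseneck punch section lying on the mat beyond the chest, about 140 x 90 mm, 45 mm high. Bystander: leave it alone. Origin: centre of its underside
- bevel_gauge: brass bevel gauge lying on the mat beyond the chest: brass stock 120 x 24 x 16 mm with a thin steel blade at an angle. Bystander: leave it alone. Origin: centre of its underside
- clamp_left: black tool clamp, 50 x 80 mm, 63 mm high, on the mat at the far left (+y). Bystander: leave it alone. Origin: centre of its underside
- clamp_right: black tool clamp like the other, on the mat at the far right (-y). Bystander: leave it alone. Origin: centre of its underside

How it is judged:
On the way, in this order (a step that is already met when the one before it is completed fails the run):
1. both offcuts are in the scrap bin, released (x of bar_offcut in the frame of bin between -0.096 and 0.096 m and y of bar_offcut in the frame of bin between -0.076 and 0.076 m and z of bar_offcut in the frame of bin between -0.005 and 0.075 m and x of channel_offcut in the frame of bin between -0.096 and 0.096 m and y of channel_offcut in the frame of bin between -0.076 and 0.076 m and z of channel_offcut in the frame of bin between -0.005 and 0.075 m and contact force between the fingers and bar_offcut below 0.2 N and contact force between the fingers and channel_offcut below 0.2 N), for 0.2 s.
2. the pad is lifted clear of the chest lid, level (z of pad in the frame of chest between 0.145 and 0.235 m and horizontal distance between pad and chest below 0.12 m and angle between pad's own z axis and vertical below 0.1 rad and linear speed of pad below 0.02 m/s and angular speed of pad below 0.15 rad/s and contact force between the fingers and pad above 1.5 N and contact force between pad and chest below 0.1 N and contact force between pad and bin below 0.1 N), for 0.2 s.
At the end, for the whole second after the job is handed in: Both offcuts lie inside the bin, below its rim. The gripper holds the pad, its underside 60 to 150 mm above the lid top, its middle within 120 mm of the chest's middle seen from above, tilted less than 0.10 rad, still (under 20 mm/s and 0.15 rad/s), touching neither chest nor bin (all of step 1 and all of step 2); the arm keeps its last pose, push and grip.
It fails at once if the pad is tipped more than 0.3 rad (angle between pad's own z axis and vertical above 0.3 rad).
It fails at once if another tool is shifted more than 30 mm (distance of any of vee_die, punch, bevel_gauge, clamp_left, clamp_right from where it was at the start of the episode above 0.03 m).
It also fails if it takes over 67 s, if anything falls off the work surface, if the arm or the gripper's body presses on something with over 40 N, if the wrist force passes 120 N, or if a joint passes its speed limit or range.

## Working session

There is one attempt and no reset: what is moved stays moved. The work goes in short steps, Python scripts to look and compute and a tool call to move; the robot and the scene stay as the last step left them, time stands still between calls to the robot, and variables do not carry over. Pictures are saved under pics/ and viewed, at most 10 in all, crops included, and the job is handed in when it is done.

Besides the shell and the picture viewer there is one more tool, called after "Request:" as name(argument=value, ...) on one line, values as JSON. drive_tool: Moves the arm, as the interface text tells. Its arguments: {"type":"object","properties":{"series":{"type":"array"},"squeeze":{"type":"number"}},"required":["series"]}

```bash
mkdir -p pics
python3 - <<'E'
from cell import env
import cv2,pickle
d={}
for n in("scene","top"):
    d[n]=env.get_image(n); cv2.imwrite(f"pics/{n}0.png",d[n]["color"])
    print(n,{k:v for k,v in d[n].items() if k!="color"})
pickle.dump(d,open("im0.pkl","wb"))
print(env.sense(),env.pinch_z)
E
```

```text
scene {'fx': 440.8989007625344, 'fy': 440.8989007625344, 'cx': 327.16890154109825, 'cy': 193.1948239025926, 'rvec': array([ 1.23193444,  2.38107955, -0.85920999]), 'tvec': array([ 0.32025157, -0.30057583,  1.75515185])}
top {'fx': 397.95917949652295, 'fy': 397.95917949652295, 'cx': 312.33231171932033, 'cy': 202.65533877859482, 'rvec': array([ 2.13850317, -2.19298696,  0.10119608]), 'tvec': array([0.02418685, 0.58506214, 1.04128589])}
{'time_s': 0.1, 'qpos': array([ 1.18721623,  0.62920722,  0.03845029,  1.51823906, -0.02699603,
        0.99626998, -0.020003  ]), 'joint_velocities': array([ 0.00041858, -0.00210893, -0.00083548, -0.0022387 , -0.00036932,
       -0.00041227,  0.00098848]), 'joint_efforts': array([ 2.55268198e-03, -5.50789261e+01,  1.14743203e+00, -1.87115943e+01,
       -5.20563300e-02,  1.92020391e-02,  3.76034495e-05]), 'eef_pos': array([ 0.2029455 , -0.61690527,  0.2046855 ]), 'tcp_rot': array([-3.10045847e+00, -4.96812564e-01,  4.28578277e-04]), 'contact_force': array([ 0.12204759, -0.5175814 , -0.0370516 ]), 'torque': array([ 0.00845811, -0.09134055,  0.08631738]), 'grasp_force': 0.0, 'width': 0.0937481956407949} -0.0188
```

View pics/top0.png

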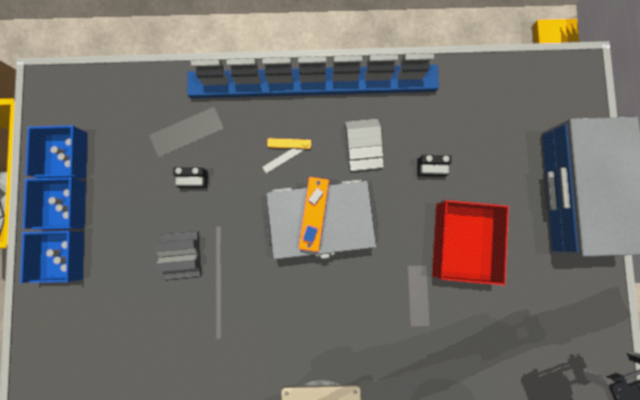

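View pics/scene0.png

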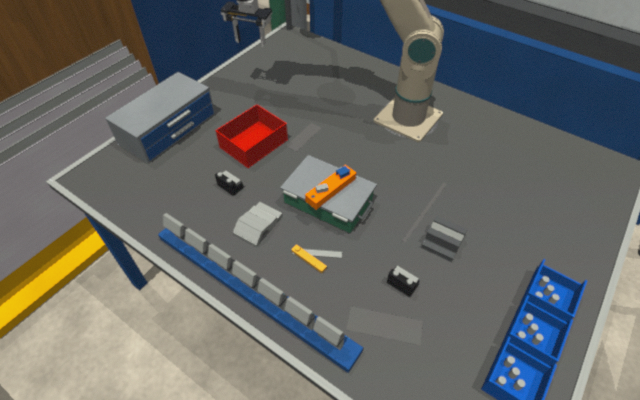

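The top view shows the orange pad on the chest around (314,214), with the bar at (316,196) and the blue channel at (310,235). The red bin is centred near (472,243) and the chest around (320,219). The scene view agrees.

```bash
cat > h.py <<'E'
import numpy as np,cv2,pickle
from scipy.spatial.transform import Rotation as R
def ray(im,uv,z):
    M=cv2.Rodrigues(im["rvec"])[0]; c=-M.T@im["tvec"]
    d=M.T@np.array([(uv[0]-im["cx"])/im["fx"],(uv[1]-im["cy"])/im["fy"],1])
    return c+d*(z-c[2])/d[2]
def blobs(im,lo,hi,box,amin=20):
    x0,y0,x1,y1=box
    m=cv2.inRange(cv2.cvtColor(im["color"],cv2.COLOR_BGR2HSV),lo,hi)
    k=np.zeros_like(m);k[y0:y1,x0:x1]=m[y0:y1,x0:x1]
    return [c for c in cv2.findContours(k,cv2.RETR_EXTERNAL,cv2.CHAIN_APPROX_NONE)[0] if cv2.contourArea(c)>=amin]
def rect(im,c,z):
    p=np.array([ray(im,q[0],z)[:2] for q in c])*1000
    r=cv2.minAreaRect(p.astype(np.float32)); return cv2.boxPoints(r).round(0).tolist(),np.round(r[0],1),np.round(r[1],1),round(r[2],1)
E
python3 - <<'E'
from h import *
d=pickle.load(open("im0.pkl","rb"))
t,s=d["top"],d["scene"]
W=((5,120,120),(22,255,255)); B=((100,120,50),(125,255,255)); G=((0,0,130),(180,70,255))
tests=[("pad",W,.12,(295,170,335,260),(300,160,365,212)),("chan",B,.14,(298,222,325,248),(330,162,355,182)),("bar",G,.138,(308,187,325,206),(312,181,332,194)),
 ("bin",((0,150,60),(4,255,255)),.085,(425,190,520,295),(210,100,295,170))]
for n,(lo,hi),z,b1,b2 in tests:
    for nm,im,b in(("top",t,b1),("scene",s,b2)):
        for c in blobs(im,lo,hi,b,8): print(n,nm,cv2.contourArea(c),*rect(im,c,z))
print("chest pts",[ray(t,p,.085).round(3) for p in((268,192),(367,181),(375,247),(275,259))])
crop=t["color"][165:265,255:385]; cv2.imwrite("pics/c0.png",cv2.resize(crop,None,fx=6,fy=6,interpolation=cv2.INTER_CUBIC))
E
```

```text
pad top 1421.0 [[456.0, -2.0], [635.0, -35.0], [644.0, 17.0], [465.0, 50.0]] [550.    7.5] [ 52.7 182.3] 79.7
pad scene 712.5 [[456.0, -2.0], [649.0, -36.0], [660.0, 28.0], [467.0, 62.0]] [558.   13.2] [ 65.2 196.6] 80.1
chan top 89.0 [[482.0, 12.0], [510.0, 2.0], [517.0, 21.0], [489.0, 31.0]] [499.6  16.4] [20.5 29.4] 70.2
chan scene 62.5 [[482.0, 10.0], [514.0, -1.0], [524.0, 28.0], [492.0, 39.0]] [503.2  19.1] [30.9 33.3] 71.0
bar top 90.0 [[571.0, 5.0], [599.0, -17.0], [610.0, -3.0], [582.0, 19.0]] [590.3   0.8] [17.5 36. ] 51.9
bar scene 65.5 [[564.0, 2.0], [591.0, -35.0], [617.0, -17.0], [590.0, 20.0]] [590.3  -7.5] [32.2 45.7] 35.6
bin top 5603.5 [[361.0, -465.0], [560.0, -488.0], [582.0, -308.0], [382.0, -284.0]] [ 471.2 -386.2] [182. 201.] 83.3
bin scene 2682.5 [[361.0, -466.0], [603.0, -495.0], [629.0, -272.0], [388.0, -243.0]] [ 495.2 -368.8] [224.6 243.2] 83.2
chest pts [array([0.61 , 0.122, 0.085]), array([ 0.632, -0.132,  0.085]), array([ 0.464, -0.146,  0.085]), array([0.44 , 0.107, 0.085])]
```

View pics/c0.png

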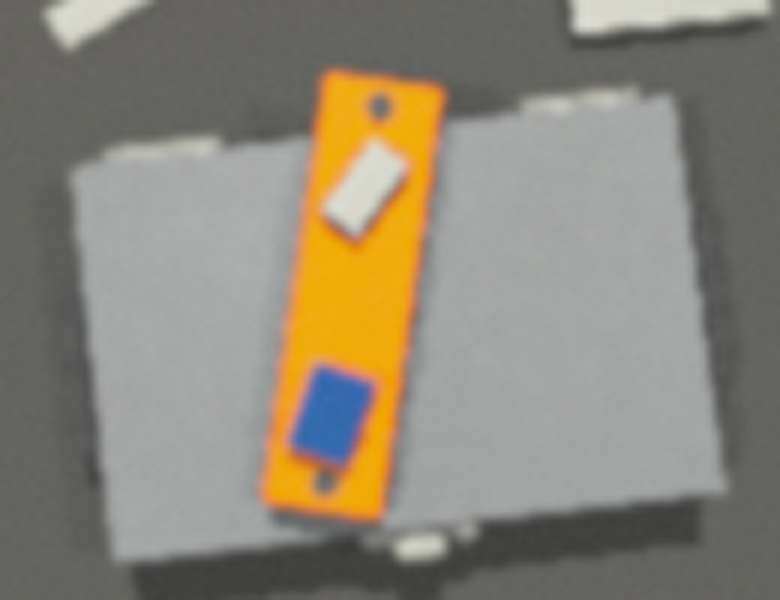

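```bash
cat >> h.py <<'E'
def go(st,x,y,z,ang=None):
    "shift (cm) in tool axes and spin (deg) to reach world x,y,z with the tool x axis at world yaw ang"
    M=R.from_rotvec(st["tcp_rot"]).as_matrix()
    yaw=np.degrees(np.arctan2(M[1,0],M[0,0]))
    sp=0 if ang is None else -((ang-yaw+180)%360-180)
    print("yaw %.1f down %.4f"%(yaw,M[2,2]),"shift",np.round(M.T@(np.array([x,y,z])-st["eef_pos"])*100,2),"spin %.1f"%sp)
E
python3 - <<'E'
from h import *
from cell import env
go(env.sense(),.590,.001,.20,142)
E
```

```text
yaw 18.2 down -1.0000 shift [ 56.07 -46.6    0.54] spin -123.8
```

Request:
drive_tool(series=[5,-4,0,-8,6,10,-8,0,-16,6,14,-11.5,0,-24,6,17.5,-14.5,0,-32,6,21,-17.5,0,-40,6,24.5,-20.5,0,-48,6,28,-23.5,0,-56,6,31.5,-26.3,0,-64,6,35,-29,0,-72,6,38.5,-32,0,-80,6,42,-35,0,-88,6,45,-37.5,0,-96,6], squeeze=20)

```text
time_s: 1.3
eef_pos: [0.5144, -0.1178, 0.2055]
tcp_rot: [-1.696, -2.644, -0.001]
contact_force: [-0.0, -0.2, 0.0]
width: 0.0603
grasp_force: 0.0
```

Run:
```python
from h import *
from cell import env
go(env.sense(),.590,.001,.20,142)
```

```text
yaw 114.6 down -1.0000 shift [ 7.64 11.83  0.56] spin -27.4
```

Request:
drive_tool(series=[2.5,4,0.5,-8,5,5,8,0.5,-16,5,7.6,11.8,0.5,-24,5,7.6,11.8,0.5,-27.4,5,7.6,11.8,0.5,-27.4,5,7.6,11.8,0.5,-27.4,5])

```text
time_s: 1.9
eef_pos: [0.5892, -0.0042, 0.1999]
tcp_rot: [-1.037, -2.965, 0.002]
contact_force: [-0.2, 0.3, 0.3]
width: 0.0498
grasp_force: 0.0
```

Run:
```python
from h import *
from cell import env
go(env.sense(),.590,.001,.15,142)
im=env.get_image("scene"); cv2.imwrite("pics/s1.png",cv2.resize(im["color"][100:220,260:420],None,fx=5,fy=5,interpolation=cv2.INTER_CUBIC))
```

```text
yaw 141.5 down -1.0000 shift [0.26 0.46 4.99] spin -0.5
```

View pics/s1.png

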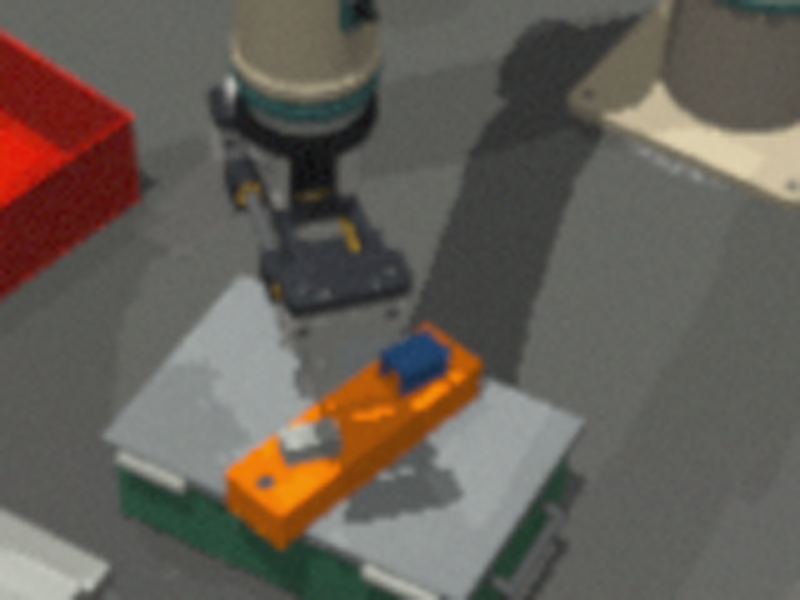

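The gripper hovers over the bar (crop (310,440)) with both fingertips in view at about (290,330) and (405,310). It needs a small shift before going down.

Request:
drive_tool(series=[0.2,0.4,2,0,5,0.2,0.4,4,0,5,0.2,0.4,5,0,5,0.2,0.4,5,0,5,0.2,0.4,5,0,5])

```text
time_s: 2.45
eef_pos: [0.591, 0.0009, 0.151]
tcp_rot: [1.035, 2.966, 0.0]
contact_force: [-0.4, 0.3, 0.1]
width: 0.0502
grasp_force: 0.0
```

Run:
```python
from h import *
from cell import env
go(env.sense(),.590,.001,.123,142)
im=env.get_image("scene"); cv2.imwrite("pics/s2.png",cv2.resize(im["color"][140:220,280:380],None,fx=7,fy=7,interpolation=cv2.INTER_CUBIC))
```

```text
yaw 141.5 down -1.0000 shift [ 0.09 -0.06  2.8 ] spin -0.5
```

View pics/s2.png

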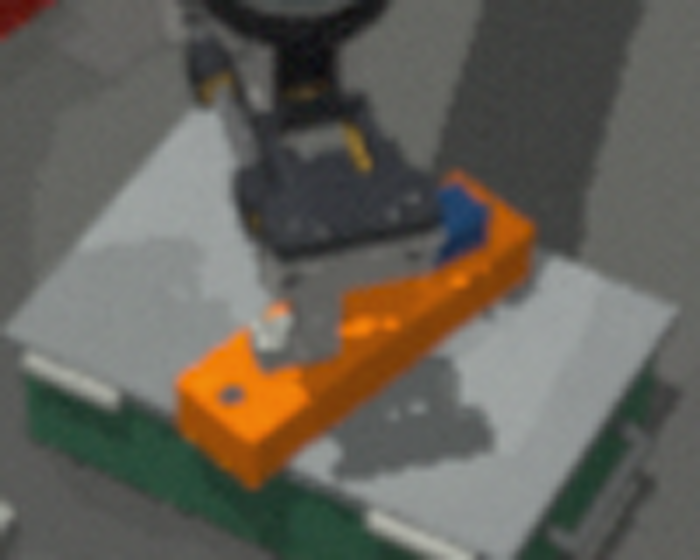

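The fingers straddle the bar at crop (290,340), and the channel is clear. I'll descend and close.

Request:
drive_tool(series=[0,0,1,-0.5,5,0,0,2,-0.5,5,0,0,2.6,-0.5,5,0,0,2.75,-0.5,5,0,0,2.75,-0.5,3,0,0,2.75,-0.5,1.5,0,0,2.75,-0.5,1,0,0,2.75,-0.5,1,0,0,2.75,-0.5,1])

```text
time_s: 3.4
eef_pos: [0.5909, 0.0014, 0.1233]
tcp_rot: [1.02, 2.971, 0.0]
contact_force: [-0.4, 0.0, 0.6]
width: 0.0176
grasp_force: 20.0
```

Gripped at 17.6 mm, which matches the bar. I'll lift and work out the move to the bin.

Request:
drive_tool(series=[0,0,-2,0,1,0,0,-4,0,1,0,0,-6,0,1,0,0,-8,0,1,0,0,-8,0,1,0,0,-8,0,1])

```text
time_s: 4.0
eef_pos: [0.5906, 0.0012, 0.2027]
tcp_rot: [1.02, 2.971, -0.0]
contact_force: [-0.7, 0.2, -0.6]
width: 0.0179
grasp_force: 20.0
```

Run:
```python
from h import *
from cell import env
st=env.sense(); print(st["width"],st["grasp_force"],st["qpos"].round(2))
go(st,.515,-.391,.20,83)
```

```text
0.017856961443524434 19.999867379665375 [ 0.31  0.6  -0.58  1.68  0.38  0.98  0.51]
yaw 142.1 down -1.0000 shift [-18.13 -35.6    0.28] spin 59.1
```

Request:
drive_tool(series=[-2,-4,0,0,1,-4,-8,0,0,1,-6,-12,0,0,1,-8,-16,0,0,1,-10,-20,0,0,1,-12,-24,0,0,1,-14,-28,0,0,1,-16,-32,0,0,1,-18,-35.5,0,0,1,-18,-35.5,0,0,1,-18,-35.5,0,0,1,-18,-35.5,0,0,1])

```text
time_s: 5.2
eef_pos: [0.5149, -0.3873, 0.202]
tcp_rot: [-1.017, -2.971, -0.003]
contact_force: [0.1, 1.0, -0.9]
width: 0.0172
grasp_force: 20.0
```

Request:
drive_tool(series=[0,0,4,0,1,0,0,8,0,1,0,0,12,0,1,0,0,15,0,1,0,0,17,0,1,0,0,17,0,1,0,0,17,0,1])

```text
time_s: 5.9
eef_pos: [0.5157, -0.3878, 0.0333]
tcp_rot: [1.017, 2.972, 0.001]
contact_force: [0.5, -0.2, -0.4]
width: 0.0179
grasp_force: 20.0
```

Request:
drive_tool(series=[0,0,1,0,1,0,0,2,0,1,0,0,2,0,1,0,0,2,0,3,0,0,2,0,4,0,0,2,0,4,0,0,0,0,4,0,0,-4,0,4,0,0,-8,0,4,0,0,-12,0,4,0,0,-17,0,5,0,0,-17,0,5])

```text
time_s: 7.1
eef_pos: [0.5192, -0.391, 0.2108]
tcp_rot: [1.016, 2.959, -0.005]
contact_force: [0.6, -0.9, 0.5]
width: 0.0493
grasp_force: 0.0
```

Run:
```python
from h import *
from cell import env
st=env.sense()
go(st,.500,.0165,.20,160)
```

```text
yaw 142.1 down -0.9999 shift [26.57 30.96  0.77] spin -17.9
```

Request:
drive_tool(series=[2.6,3.1,0,-3,5,5.2,6.2,0,-6,5,8,9.3,0,-9,5,11,13,0,-12,5,13.7,16.2,0,-15,5,16.5,19.5,0,-17.9,5,19,22.5,0,-17.9,5,21.5,25.5,0,-17.9,5,24,28.4,0,-17.9,5,26.1,30.9,0,-17.9,5,26.1,30.9,0,-17.9,5,26.1,30.9,0,-17.9,5])

```text
time_s: 8.3
eef_pos: [0.4984, 0.0151, 0.2029]
tcp_rot: [-0.543, -3.094, 0.001]
contact_force: [0.5, -0.3, 0.2]
width: 0.0502
grasp_force: 0.0
```

Run:
```python
from h import *
from cell import env
s=env.get_image("scene");t=env.get_image("top")
go(env.sense(),.500,.0165,.15,160)
a=cv2.resize(s["color"][95:215,205:375],None,fx=3,fy=3,interpolation=cv2.INTER_CUBIC)
b=cv2.resize(t["color"][165:285,255:525],None,fx=2.8,fy=2.0,interpolation=cv2.INTER_CUBIC)
cv2.imwrite("pics/s3.png",np.vstack([a,cv2.resize(b,(510,227))]))
```

```text
yaw 159.9 down -1.0000 shift [-0.03  0.35  5.27] spin -0.1
```

View pics/s3.png

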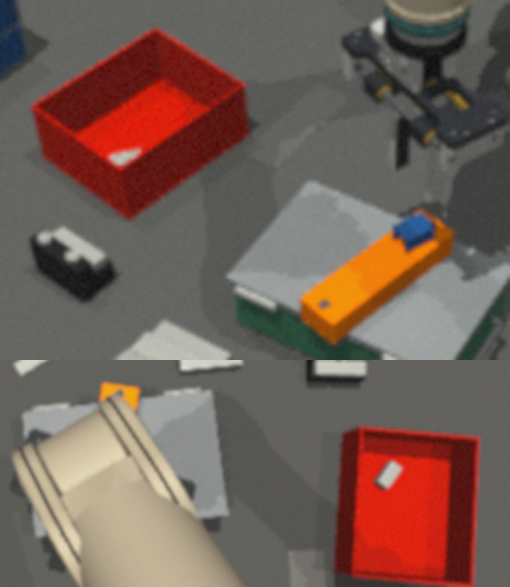

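The bar lies in the bin (upper part (125,156), lower part (388,475)). The channel is still on the pad at (413,230), with the gripper above it.

Request:
drive_tool(series=[0,0.3,2,0,5,0,0.3,4,0,5,0,0.3,5.2,0,5,0,0.3,5.2,0,5,0,0.3,5.2,0,5])

```text
time_s: 8.9
eef_pos: [0.4999, 0.0171, 0.1511]
tcp_rot: [-0.547, -3.094, -0.0]
contact_force: [0.9, -0.3, -0.6]
width: 0.0499
grasp_force: 0.0
```

Run:
```python
from h import *
from cell import env
go(env.sense(),.500,.0165,.123,160)
```

```text
yaw 159.9 down -1.0000 shift [-0.03 -0.06  2.81] spin -0.1
```

Request:
drive_tool(series=[0,0,1,0,5,0,0,2,0,5,0,0,2.6,0,5,0,0,2.75,0,5,0,0,2.75,0,3,0,0,2.75,0,2,0,0,2.75,0,1.5,0,0,2.75,0,1.5,0,0,2.75,0,1.5])

```text
time_s: 9.8
eef_pos: [0.4999, 0.0177, 0.1238]
tcp_rot: [0.545, 3.093, 0.0]
contact_force: [-0.3, -0.4, 1.1]
width: 0.0256
grasp_force: 20.0
```

Request:
drive_tool(series=[0,0,-2,0,1.5,0,0,-4,0,1.5,0,0,-6,0,1.5,0,0,-8,0,1.5,0,0,-8,0,1.5,0,0,-8,0,1.5])

```text
time_s: 10.4
eef_pos: [0.4996, 0.0175, 0.2033]
tcp_rot: [0.546, 3.093, -0.0]
contact_force: [0.7, 0.3, -1.1]
width: 0.0256
grasp_force: 20.0
```

Run:
```python
from h import *
from cell import env
go(env.sense(),.44,-.37,.20)
```

```text
yaw 160.0 down -1.0000 shift [ -7.66 -38.44   0.34] spin 0.0
```

Request:
drive_tool(series=[-0.8,-4,0,0,1.5,-1.6,-8,0,0,1.5,-2.4,-12,0,0,1.5,-3.2,-16,0,0,1.5,-4,-20,0,0,1.5,-4.8,-24,0,0,1.5,-5.6,-28,0,0,1.5,-6.4,-32,0,0,1.5,-7.2,-36,0,0,1.5,-7.6,-38.4,0,0,1.5,-7.6,-38.4,0,0,1.5,-7.6,-38.4,0,0,1.5])

```text
time_s: 11.6
eef_pos: [0.4391, -0.3685, 0.202]
tcp_rot: [-0.546, -3.092, -0.003]
contact_force: [0.7, -0.2, -1.1]
width: 0.0258
grasp_force: 20.0
```

Request:
drive_tool(series=[0,0,4,0,1.5,0,0,8,0,1.5,0,0,12,0,1.5,0,0,16,0,1.5,0,0,18.5,0,1.5,0,0,18.5,0,1.5,0,0,18.5,0,1.5])

```text
time_s: 12.3
eef_pos: [0.4406, -0.3674, 0.0187]
tcp_rot: [-0.542, -3.094, -0.002]
contact_force: [0.3, 1.0, -0.3]
width: 0.0256
grasp_force: 20.0
```

Request:
drive_tool(series=[0,0,0,0,3,0,0,0,0,4.5,0,0,0,0,4.5,0,0,0,0,4.5,0,0,-4,0,4.5,0,0,-8,0,4.5,0,0,-12,0,4.5,0,0,-16,0,5,0,0,-18.5,0,8,0,0,-18.5,0,8,0,0,-18.5,0,8,0,0,-18.5,0,8])

```text
time_s: 13.5
eef_pos: [0.4387, -0.3688, 0.2023]
tcp_rot: [-0.545, -3.092, -0.001]
contact_force: [-0.1, 0.4, 0.0]
width: 0.0777
grasp_force: 0.0
```

Run:
```python
from h import *
from cell import env
import pickle
s=env.get_image("scene");t=env.get_image("top")
W=((5,120,120),(22,255,255))
for c in blobs(t,*W,(285,160,345,270),200): print("pad",cv2.contourArea(c),*rect(t,c,.12))
go(env.sense(),.55,.0075,.20,169.6)
a=cv2.resize(s["color"][95:215,205:375],None,fx=3,fy=3,interpolation=cv2.INTER_CUBIC)
b=cv2.resize(t["color"][165:285,255:525],(510,227),interpolation=cv2.INTER_CUBIC)
cv2.imwrite("pics/s4.png",np.vstack([a,b]))
```

```text
pad 1421.0 [[456.0, -2.0], [635.0, -35.0], [644.0, 17.0], [465.0, 50.0]] [550.    7.5] [ 52.7 182.3] 79.7
yaw 160.0 down -1.0000 shift [ 2.42 39.15  0.25] spin -9.6
```

View pics/s4.png

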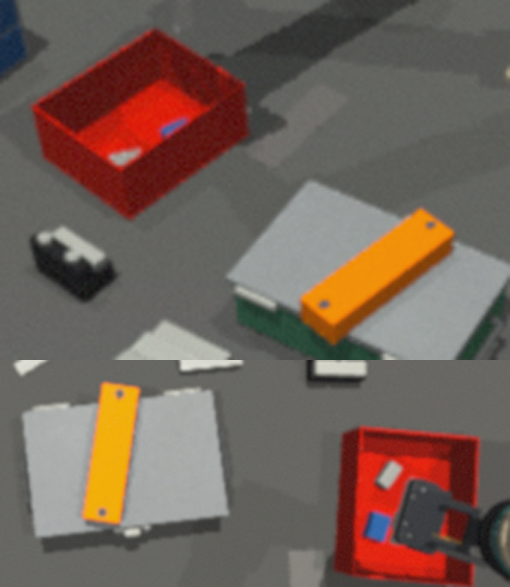

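Both offcuts are in the bin: bar at (388,475) and channel at (377,525) in the lower part. The pad is bare and has not moved.

Request:
drive_tool(series=[0.2,4,0,-2,8,0.5,8,0,-4,8,0.7,12,0,-6,8,1,16,0,-8,8,1.2,20,0,-9.6,8,1.5,24,0,-9.6,8,1.7,28,0,-9.6,8,2,32,0,-9.6,8,2.2,36,0,-9.6,8,2.4,39.1,0,-9.6,8,2.4,39.1,0,-9.6,8,2.4,39.1,0,-9.6,8])

```text
time_s: 14.8
eef_pos: [0.5504, 0.0069, 0.2025]
tcp_rot: [-0.282, -3.127, 0.001]
contact_force: [-0.3, 0.4, 0.3]
width: 0.0797
grasp_force: 0.0
```

Request:
drive_tool(series=[0,0,2,0,8,0,0,4,0,8,0,0,6,0,8,0,0,6,0,8,0,0,6,0,8])

```text
time_s: 15.3
eef_pos: [0.5506, 0.0051, 0.1433]
tcp_rot: [-0.287, -3.127, 0.001]
contact_force: [0.5, 0.6, 0.5]
width: 0.0801
grasp_force: 0.0
```

Run:
```python
from h import *
from cell import env
go(env.sense(),.55,.0075,.090,169.6)
```

```text
yaw 169.5 down -1.0000 shift [0.09 0.22 5.33] spin -0.1
```

Request:
drive_tool(series=[0,0.2,1.5,0,8,0,0.2,3,0,8,0,0.2,4.2,0,8,0,0.2,5,0,8,0,0.2,5.3,0,8,0,0.2,5.3,0,8,0,0.2,5.3,0,8])

```text
time_s: 16.0
eef_pos: [0.5517, 0.0086, 0.0909]
tcp_rot: [0.284, 3.128, 0.0]
contact_force: [0.0, 0.0, 0.6]
width: 0.0798
grasp_force: 0.0
```

Request:
drive_tool(series=[0,0,0,0,6.5,0,0,0,0,5.5,0,0,0,0,5,0,0,0,0,4.5,0,0,0,0,4,0,0,0,0,4,0,0,0,0,4,0,0,0,0,4], squeeze=40)

```text
time_s: 16.8
eef_pos: [0.5512, 0.0074, 0.0907]
tcp_rot: [-0.285, -3.129, 0.003]
contact_force: [-1.3, -4.6, 4.0]
width: 0.05
grasp_force: 40.0
```

Request:
drive_tool(series=[0,0,-0.3,0,4,0,0,-1,0,4,0,0,-2,0,4,0,0,-3,0,4,0,0,-4,0,4,0,0,-5,0,4,0,0,-6,0,4,0,0,-7,0,4,0,0,-8,0,4,0,0,-9,0,4,0,0,-9.6,0,4,0,0,-10,0,4])

```text
time_s: 18.0
eef_pos: [0.5514, 0.0085, 0.1912]
tcp_rot: [0.285, 3.128, 0.0]
contact_force: [-0.1, 0.2, -3.9]
width: 0.0496
grasp_force: 40.0
```

Request:
drive_tool(series=[0,0,0,0,4,0,0,0,0,4,0,0,0,0,4,0,0,0,0,4,0,0,0,0,4,0,0,0,0,4,0,0,0,0,4,0,0,0,0,4,0,0,0,0,4,0,0,0,0,4])

```text
time_s: 19.0
eef_pos: [0.5513, 0.0085, 0.1905]
tcp_rot: [0.285, 3.129, 0.0]
contact_force: [0.3, 1.2, -3.0]
width: 0.0497
grasp_force: 40.0
```

Run:
```python
from h import *
from cell import env
s=env.get_image("scene")
st=env.sense(); print(st["eef_pos"],st["width"],st["grasp_force"],abs(st["joint_velocities"]).max(),st["contact_force"],st["torque"])
cv2.imwrite("pics/s5.png",cv2.resize(s["color"][85:235,205:405],None,fx=3.5,fy=3.5,interpolation=cv2.INTER_CUBIC))
```

```text
[0.55129647 0.00846602 0.19051806] 0.049517565355111495 39.96249854564667 0.0027699832061129064 [-0.10872909  0.12810141 -3.0437787 ] [ 0.0401164  -0.18501493 -0.03270783]
```

View pics/s5.png

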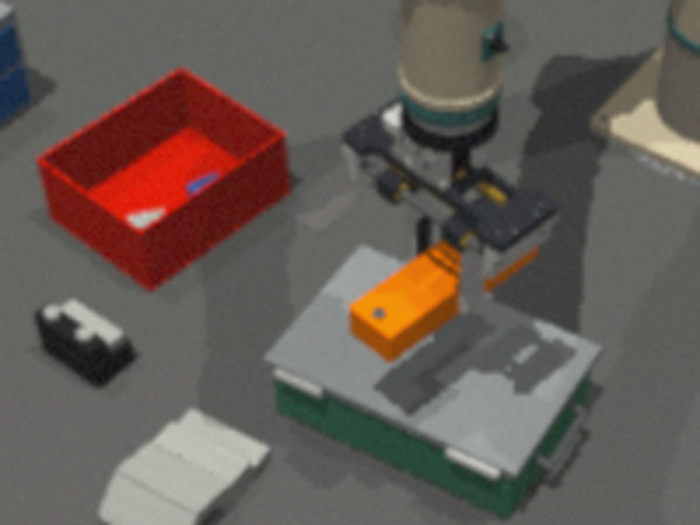

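The pad hangs in the fingers above the lid, with its near end at crop (350–390, 310–360) and its shadow below. Both offcuts are in the bin. I'll make one numeric check of the tilt from the end's corners, then hand in.

Run:
```python
from h import *
from cell import env
s=env.get_image("scene")
M=cv2.Rodrigues(s["rvec"])[0]
# expected pixels of the +x end corners for a level pad at z top .2195
a=np.radians(-10.4);u=np.array([np.cos(a),np.sin(a),0]);v=np.array([-u[1],u[0],0])
P=np.array([[.550,.0075,z]+.09*u*np.array(1)+w*.025*v for z,w in((.2195,-1),(.2195,1),(.1845,1))])
p=cv2.projectPoints(P,s["rvec"],s["tvec"],np.array([[s["fx"],0,s["cx"]],[0,s["fy"],s["cy"]],[0,0,1]]),None)[0][:,0]
print("expected in crop",((p-[205,85])*3.5).round(0))
```

```text
expected in crop [[344. 303.]
 [386. 336.]
 [386. 365.]]
```

```bash
python3 -c "
from cell import env
print(env.close_job())"
```

```text
the job is handed in; nothing more can be done
None
```

I handed the job in at about 19 s: both offcuts are in the red bin, and the gripper is holding the bare pad level and still about 10 cm above the chest lid; the hand-in returned no verdict.

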